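# Find the softest seat spring and push its tag down

## Task

Press each of the three spring pads about a centimetre down with the fingertips to feel which spring is the softest. When all three have been pressed, push the red tag beside the softest one fully down, and leave the other two tags up. Only press and push: do not pick up or shift the hammer, glue, twine spool or tack tin.

Things in the scene. Friction and masses are not known exactly. Their poses are not given: they have to be found in the camera images.
- frame: fixed wooden seat-frame section with webbing, 220 x 440 mm, top 30 mm above the bench, placed and turned anew each time. Origin on the bench under the middle pad; x points from the row of tags to the row of pads (roughly away from the robot), y along the pads to the left one. Three look-alike spring units stand on it 120 mm apart; which spring stands where changes and cannot be seen
- pad_left (a point): centre of the top of the spring pad towards the frame's +y, at rest (fixed to the frame: does not sink with the pad). Round pad covered in blue fabric, 68 mm across (flat top 56 mm), 20 mm thick, top 125 mm above the bench, on a coil spring; pressed straight down it sinks up to 20 mm, and springs back
- tag_left (a point): centre of the top of the red tag of that pad, while the tag is up (fixed to the frame: does not sink with the tag). Flat red square, 32 x 32 mm, 8 mm thick, on a steel stem over a light wooden block, 85 mm from the pad centre on the frame's -x side; its top is 110 mm above the bench when up, 90 mm fully down. It takes about 3 N to move and stays where it is left
- pad_middle (a point): centre of the top of the spring pad in the middle, at rest (fixed to the frame: does not sink with the pad). Round pad covered in blue fabric, 68 mm across (flat top 56 mm), 20 mm thick, top 125 mm above the bench, on a coil spring; pressed straight down it sinks up to 20 mm, and springs back
- tag_middle (a point): centre of the top of the red tag of that pad, while the tag is up (fixed to the frame: does not sink with the tag). Flat red square, 32 x 32 mm, 8 mm thick, on a steel stem over a light wooden block, 85 mm from the pad centre on the frame's -x side; its top is 110 mm above the bench when up, 90 mm fully down. It takes about 3 N to move and stays where it is left
- pad_right (a point): centre of the top of the spring pad towards the frame's -y, at rest (fixed to the frame: does not sink with the pad). Round pad covered in blue fabric, 68 mm across (flat top 56 mm), 20 mm thick, top 125 mm above the bench, on a coil spring; pressed straight down it sinks up to 20 mm, and springs back
- tag_right (a point): centre of the top of the red tag of that pad, while the tag is up (fixed to the frame: does not sink with the tag). Flat red square, 32 x 32 mm, 8 mm thick, on a steel stem over a light wooden block, 85 mm from the pad centre on the frame's -x side; its top is 110 mm above the bench when up, 90 mm fully down. It takes about 3 N to move and stays where it is left
- pad_ash (a joint): how far the pad of spring unit 'ash' is pressed, m: 0 up, 0.020 fully down. The place of this unit on the frame is not told. The pad starts to sink at 0.5 to 1 N, then the force grows evenly with depth: at 10 mm the three pads need about 3, 6 and 12 N, in an order not told. The firmest takes about 23 N fully down
- mark_ash (a joint): brass pointer of spring unit 'ash' on the white strip at the pad's +x side: the deepest press so far, m, 0 untouched, up to 0.020. The sinking pad drags it down (0.5 N) and it stays there
- tag_ash (a joint): red tag of spring unit 'ash', m: 0 up, 0.020 fully down. It stands beside the pad of the same unit
- pad_elm (a joint): how far the pad of spring unit 'elm' is pressed, m: 0 up, 0.020 fully down. The place of this unit on the frame is not told. The pad starts to sink at 0.5 to 1 N, then the force grows evenly with depth: at 10 mm the three pads need about 3, 6 and 12 N, in an order not told. The firmest takes about 23 N fully down
- mark_elm (a joint): brass pointer of spring unit 'elm' on the white strip at the pad's +x side: the deepest press so far, m, 0 untouched, up to 0.020. The sinking pad drags it down (0.5 N) and it stays there
- tag_elm (a joint): red tag of spring unit 'elm', m: 0 up, 0.020 fully down. It stands beside the pad of the same unit
- pad_fir (a joint): how far the pad of spring unit 'fir' is pressed, m: 0 up, 0.020 fully down. The place of this unit on the frame is not told. The pad starts to sink at 0.5 to 1 N, then the force grows evenly with depth: at 10 mm the three pads need about 3, 6 and 12 N, in an order not told. The firmest takes about 23 N fully down
- mark_fir (a joint): brass pointer of spring unit 'fir' on the white strip at the pad's +x side: the deepest press so far, m, 0 untouched, up to 0.020. The sinking pad drags it down (0.5 N) and it stays there
- tag_fir (a joint): red tag of spring unit 'fir', m: 0 up, 0.020 fully down. It stands beside the pad of the same unit
- hammer: upholsterer's hammer, wooden handle and steel head, about 260 mm long, lying on the bench beyond the frame. Loose bystander; origin near the middle of its underside
- glue: white glue bottle with a red cap, 56 mm wide, 170 mm tall, standing on the bench beside the frame's left end. Loose bystander; origin at the centre of its underside
- spool: tan twine spool, 60 mm wide, 62 mm tall, standing on the bench beside the frame's right end. Loose bystander; origin at the centre of its underside
- tacks: blue tin of tacks, 66 mm wide, 60 mm tall, standing on the bench beside the frame's left end, nearer the robot than the glue. Loose bystander; origin at the centre of its underside

How it is judged:
By the outcome, as a careful person would: the job done as asked, in the order asked, and still so for the second after the job is handed in, with the robot touching nothing.
It also fails if it takes over 67 s, if anything falls off the work surface, if the arm or the gripper's body presses on something with over 40 N, if the wrist force passes 120 N, or if a joint passes its speed limit or range.

## Robot

A 6-joint arm with a two-finger parallel gripper is mounted at the origin on the work surface. World frame = base frame: x ahead of the robot, y to its left, z up, the work surface at z = 0. Lengths are in mm, angles in rad, forces in N, time in s.
With the tool pointing down it reaches from about 275 to 775 mm from the base axis. Payload 14.6 kg.
Tool frame: the origin (TCP) lies midway between the tips of the shut fingers; the grasp point (between the pads) lies 19 mm behind it; z points along the fingers, y is the line along which they close (so a half turn about z gives the same grasp; the last joint's range is limited). The gripper opens to 85 mm and grips with 20 to 120 N. Pads are 22 mm wide; open, the fingers measure 114 mm over their backs; the gripper's body (76 mm by 85 mm) begins 54 mm behind the grasp point. The pads swing forward as they close: fully open they stand 13 mm farther back than shut.
Start: joints at [-1.301, 0.263, -0.048, 1.259, 0, 1.415], TCP at [216.367, -478.345, 231.278] pointing down, gripper open.
Joint ranges: [-2.65, 2.65], [-0.89, 1.7], [-1.18, 1.37], [-2.13, 2.11], [-1.35, 1.29], [-3.14, 3.14]. Speed limits (rad/s): [1.89, 1.89, 2.57, 2.79, 3.14, 3.14].

## Interface

Orientations are given as a 3x3 rotation matrix whose columns are the frame's x, y, z axes.
In Python, from rig import telemetry, vision, job_done gives the robot as it stands.
- The arm moves only by the shell command python3 -m creep 'ROWS' [FORCE]. ROWS is JSON, a list of rows, each a list of 3 entries, a list of its own where there are three numbers: the shift along the tool's x, y, z scaled (see below), then the turn, a rotation vector about the tool's x, y, z scaled (see below), then the opening, from 0 (shut) to 1 (fully open). A call has 1 to 12 rows; each row shifts and turns the commanded pose from where the row before left it, along the tool's axes as they then stand; what a row does not reach is not made up. The controller multiplies each number of a shift by 0.04 m and each number of a turn by 5 degrees. A row lasts 1/8 s, in which the tool goes at most 62.5 mm and 10.7 degrees, less where a joint would pass 70% of its speed; a pose out of reach is approached as far as the arm can. A call with a number of a shift or a turn outside -1 to 1 is refused whole. A call with a gripper value outside its range is refused whole. The fingers move at their own pace and stop on an object; FORCE is the grip in N (left out, the last holds). Time passes only in rows, so rows that do not move let the fingers close. It gives the time, the measured TCP pose, the force, the opening and the grip force at its end, in the units of the state.
- telemetry.observe(): the state, without advancing time (a new reading comes with each control period).
- vision.capture(name): name is "scene" or "top" or "wrist"; returns a dict with "frame" (400x640x3 uint8, red, green, blue), "mtx" (3x3 intrinsics, pixels), "T" (4x4, takes a point from camera to world coordinates); the wrist camera has in their place "hand_eye" (4x4, takes a point from camera to tool coordinates, whose origin is the TCP and whose axes are the flange's). Camera axes: x right, y up, looking along -z (the intrinsics and any distortion apply to the point x, -y, -z); pixel columns grow to the right and rows downward; lengths in mm; the calibration is good to about 2 mm. A picture is of the moment at which its call begins: read the wrist's pose just before it. There is no depth.
- job_done(): hands the job in; it is judged then, once.
The state is a dict: "time_s": time; "q": joint angles; "qd": joint speeds; "joint_efforts": joint torques, N m; "tool_pos": TCP position; "ee_rot": TCP orientation; "contact_force": force on the tool from outside, world axes, zero at the start; "ft_torque": the same for the moment, N m; "finger_gap": finger opening in mm; "finger_force": force on a finger pad.
Only numpy, scipy, OpenCV 4.12 (cv2) and the standard library are available. Lean on these libraries where they do the work, as an engineer would, in place of code of your own. Each camera call takes 0.05 s, during which the arm holds its last target. There are 200 camera calls.

## Working session

There is one attempt and no reset: what is moved stays moved. The work goes in short steps, Python scripts to look and compute and a shell command to move; the robot and the scene stay as the last step left them, time stands still between calls to the robot, and variables do not carry over. Pictures are saved under pics/ and viewed, at most 10 in all, crops included, and the job is handed in when it is done.

```bash
mkdir -p pics; python3 - <<'E'
from rig import telemetry, vision
import cv2,numpy as np
s=telemetry.observe();print(s)
for n in("top","scene"):
    c=vision.capture(n);cv2.imwrite(f"pics/{n}0.png",c["frame"][:,:,::-1]);print(n,c["mtx"],np.round(c["T"],4),[k for k in c])
    np.savez(f"{n}0.npz",**{k:c[k] for k in("frame","mtx","T")})
E
```

```text
{'time_s': 0.0, 'q': array([-1.30130257e+00,  2.63545829e-01, -4.89276476e-02,  1.25938950e+00,
        1.56127985e-05,  1.41550587e+00]), 'qd': array([ 0.0003498 ,  0.00170937,  0.00051728,  0.00090016, -0.00014798,
        0.00017748]), 'joint_efforts': array([ 1.95687469e-03, -6.37608147e+01,  3.84563756e+01,  1.35193279e-02,
        8.44288138e-05,  1.74727688e-05]), 'tool_pos': array([ 216.29800144, -478.08282019,  230.81662822]), 'ee_rot': array([[ 9.11127714e-01,  4.12124031e-01, -2.68939003e-04],
       [ 4.12124079e-01, -9.11127147e-01,  1.03230565e-03],
       [ 1.80400337e-04, -1.05139852e-03, -9.99999431e-01]]), 'contact_force': array([ 0.13865729, -1.54462283,  0.67688991]), 'ft_torque': array([ 0.00942449,  0.03542523, -0.02522108]), 'finger_force': 0.0, 'finger_gap': 85.59977820520518}
top [[400.50370591   0.         325.45954941]
 [  0.         400.50370591 202.82002095]
 [  0.           0.           1.        ]] [[ 1.950000e-02  9.984000e-01 -5.250000e-02  5.729991e+02]
 [-9.996000e-01  2.070000e-02  2.170000e-02  8.478000e+01]
 [ 2.270000e-02  5.210000e-02  9.984000e-01  1.043429e+03]
 [ 0.000000e+00  0.000000e+00  0.000000e+00  1.000000e+00]] ['frame', 'mtx', 'T']
scene [[470.95581091   0.         322.46152085]
 [  0.         470.95581091 202.26980974]
 [  0.           0.           1.        ]] [[-6.1040000e-01 -5.3340000e-01  5.8560000e-01  1.3637286e+03]
 [ 7.9200000e-01 -3.9990000e-01  4.6130000e-01  6.3387630e+02]
 [-1.1900000e-02  7.4540000e-01  6.6650000e-01  9.4668550e+02]
 [ 0.0000000e+00  0.0000000e+00  0.0000000e+00  1.0000000e+00]] ['frame', 'mtx', 'T']
```

View pics/top0.png

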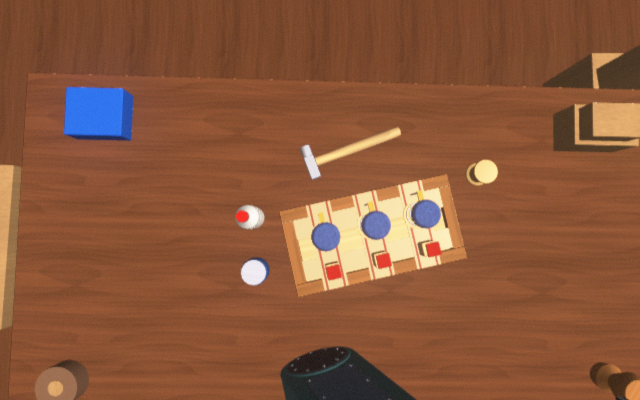

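View pics/scene0.png

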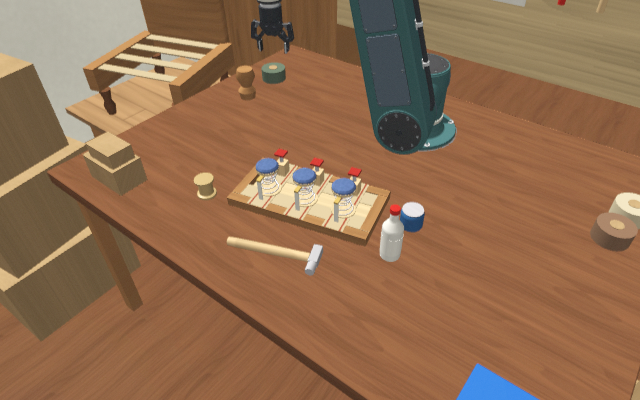

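The top view shows pads at about (326,237), (376,225) and (426,213), with tags at (333,272), (383,261) and (433,249). The scene view agrees, and the bystanders stand clear of the frame.

```bash
cat > h.py <<'E'
import cv2,numpy as np
def ray(px,K,T,z):
    d=np.array([(px[0]-K[0,2])/K[0,0],-(px[1]-K[1,2])/K[1,1],-1]);d=T[:3,:3]@d
    return T[:3,3]+d*(z-T[2,3])/d[2]
def blobs(f,kind):
    h=cv2.cvtColor(f,cv2.COLOR_RGB2HSV);H,S,V=cv2.split(h)
    m=((H>105)&(H<130)&(S>100)&(V>60)) if kind=="pad" else (((H<4)|(H>176))&(S>200)&(V>120))
    n,l,st,c=cv2.connectedComponentsWithStats(m.astype(np.uint8))
    return [(c[i],st[i,4]) for i in range(1,n) if st[i,4]>60]
E
python3 - <<'E'
from h import *
for n in("top","scene"):
    d=np.load(n+"0.npz")
    for k,z in(("pad",123),("tag",110)):
        for c,a in blobs(d["frame"],k):
            print(n,k,np.round(c,1),a,np.round(ray(c,d["mtx"],d["T"],z)[:2],1))
E
```

```text
top pad [ 98.1 113.1] 3416 [817.2 591.4]
top pad [427.9 212.7] 382 [ 603.4 -172.5]
top pad [376.9 221.9] 181 [579.8 -54.5]
top pad [326.2 236.2] 452 [545.   61.6]
top tag [241.5 216.2] 90 [587.  258.7]
top tag [433.  249.4] 79 [ 518.5 -188.6]
top tag [333.3 272.2] 115 [461.7  43.3]
scene pad [266.5 165.4] 243 [ 610.6 -162.5]
scene pad [303.9 175.4] 262 [581.9 -46.8]
scene pad [343.2 186.1] 284 [553.7  68.6]
scene pad [411.6 222.8] 230 [567.4 288.6]
scene pad [490.5 387.2] 1552 [855.9 615.3]
```

```bash
python3 - <<'E'
from h import *
for n in("top","scene"):
    d=np.load(n+"0.npz");f=d["frame"].astype(int);R,G,B=f[...,0],f[...,1],f[...,2]
    for k,z,m in(("pad",120,(B>R+15)&(B>G+10)),("tag",110,(R>110)&(G<60)&(B<60)&(R>2.6*G))):
        m=cv2.morphologyEx(m.astype(np.uint8),cv2.MORPH_CLOSE,np.ones((3,3)))
        for c in cv2.findContours(m,0,2)[0]:
            a=cv2.contourArea(c)
            if 25<a<1200:
                (x,y),w,_=cv2.minAreaRect(c)
                if 200<x<450 and 140<y<290:print(n,k,np.round((x,y),1),np.round(w),a,np.round(ray((x,y),d["mtx"],d["T"],z)[:2],1))
E
```

```text
top pad [261.4 269.1] [25. 14.] 72.5 [467.2 207.9]
top pad [325.5 236.5] [27. 27.] 570.5 [544.   63.1]
top pad [376.5 225. ] [26. 27.] 558.0 [572.7 -54.2]
top pad [426.5 213.5] [27. 26.] 551.5 [ 601.6 -170.1]
top tag [333.3 271.9] [11. 10.] 86.5 [462.3  43.2]
top tag [433.3 249.2] [11. 10.] 52.0 [ 518.8 -189.3]
top tag [241.5 216. ] [ 8. 11.] 72.0 [587.4 258.6]
scene pad [410.5 221.2] [24. 20.] 287.5 [561.2 282.3]
scene pad [343.5 186. ] [16. 23.] 285.0 [549.9  67.1]
scene pad [304.  175.5] [15. 22.] 257.5 [579.1 -48.8]
scene pad [266.6 165.1] [15. 22.] 241.5 [ 606.5 -166.3]
scene tag [394.5 210.5] [7. 9.] 44.0 [541.4 224.8]
```

```bash
python3 -m creep '[[[0.5,-0.13,0],[0,0,0],0],[[1,-0.25,0],[0,0,0],0],[[1,-0.25,0],[0,0,0],0],[[1,-0.25,0],[0,0,0],0],[[1,-0.25,0],[0,0,0],0],[[1,-0.25,0],[0,0,0],0],[[1,-0.25,0],[0,0,0],0],[[1,-0.25,0],[0,0,0],0],[[1,-0.25,0],[0,0,0],0],[[1,-0.25,0],[0,0,0],0],[[1,-0.25,0],[0,0,0],0],[[1,-0.25,0],[0,0,0],0]]' 20
cat > w.py <<'E'
import sys
from h import *
from rig import telemetry
s=telemetry.observe();P={"pr":(602.5,-169,125),"pm":(573.5,-52.5,125),"pl":(545,64,125),"tr":(520,-189,110),"tm":(491,-73,110),"tl":(462.3,43.5,110)}
d=np.array(P[sys.argv[1]])-s["tool_pos"]
print("t",round(s["time_s"],2),"tcp",s["tool_pos"].round(1),"units",(s["ee_rot"].T@d/40).round(3),"F",s["contact_force"].round(2),"gap",round(s["finger_gap"],1))
E
python3 w.py pr
```

```text
time_s: 1.6
tool_pos: [589.0, -181.5, 231.2]
ee_rot: [[0.911, 0.413, -0.0], [0.413, -0.911, 0.0], [-0.0, -0.0, -1.0]]
contact_force: [-0.3, 0.0, -0.4]
finger_gap: 0.5
finger_force: 0.0
t 1.6 tcp [ 589.  -181.5  231.2] units [ 0.436 -0.145  2.656] F [-0.35  0.02 -0.36] gap 0.5
```

```bash
python3 -m creep '[[[0.436,-0.145,0.4],[0,0,0],0],[[0,0,0.6],[0,0,0],0],[[0,0,0.6],[0,0,0],0],[[0,0,0.55],[0,0,0],0],[[0,0,0],[0,0,0],0],[[0,0,0],[0,0,0],0],[[0,0,0],[0,0,0],0]]' ; python3 w.py pr
python3 - <<'E'
from rig import vision
import cv2
a=vision.capture("wrist")["frame"];b=vision.capture("scene")["frame"][60:260,200:440]
b=cv2.resize(b,(480,400))
a=cv2.resize(a,(320,200));a=cv2.copyMakeBorder(a,0,200,0,0,0)
cv2.imwrite("pics/c1.png",cv2.hconcat([b,a])[:,:,::-1])
E
```

```text
time_s: 2.48
tool_pos: [601.8, -171.5, 146.2]
ee_rot: [[0.911, 0.412, 0.001], [0.412, -0.911, -0.001], [0.001, 0.001, -1.0]]
contact_force: [-0.7, -0.4, 0.6]
finger_gap: -0.2
finger_force: 0.0
t 2.48 tcp [ 601.8 -171.5  146.2] units [ 0.04  -0.049  0.529] F [-0.68 -0.41  0.61] gap -0.2
```

View pics/c1.png

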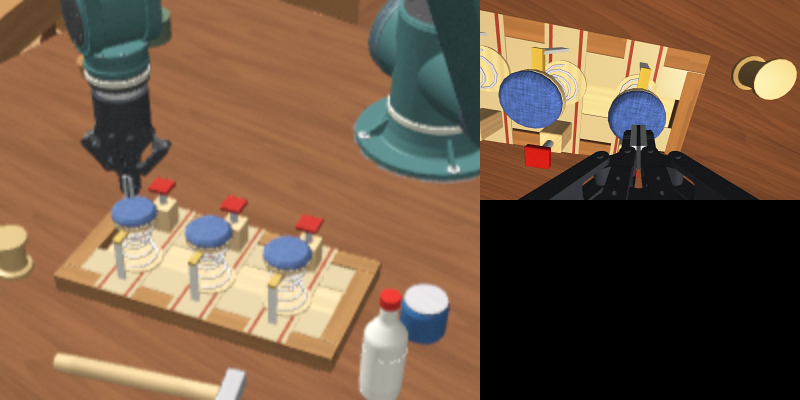

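The fingertips (at about (130,195) in the left crop) are over the right pad. I'll press it now.

```bash
python3 -m creep '[[[0.04,-0.05,0.2],[0,0,0],0],[[0,0,0.2],[0,0,0],0],[[0,0,0],[0,0,0],0],[[0,0,0],[0,0,0],0]]'; python3 -m creep '[[[0,0,0.1],[0,0,0],0],[[0,0,0.1],[0,0,0],0],[[0,0,0.09],[0,0,0],0],[[0,0,0.09],[0,0,0],0],[[0,0,0],[0,0,0],0],[[0,0,0],[0,0,0],0]]'; python3 w.py pr;  python3 -m creep '[[[0,0,0],[0,0,0],0],[[0,0,0],[0,0,0],0]]'; python3 w.py pr
```

```text
time_s: 3.08
tool_pos: [602.1, -168.9, 129.3]
ee_rot: [[0.911, 0.412, -0.0], [0.412, -0.911, 0.0], [-0.0, -0.0, -1.0]]
contact_force: [-0.4, 0.4, -0.5]
finger_gap: -0.4
finger_force: 0.0
time_s: 3.82
tool_pos: [602.3, -168.9, 114.3]
ee_rot: [[0.911, 0.412, 0.0], [0.412, -0.911, -0.0], [0.0, 0.0, -1.0]]
contact_force: [2.1, -0.5, 3.2]
finger_gap: -0.1
finger_force: 1.6
t 3.83 tcp [ 602.3 -168.9  114.3] units [ 0.004  0.004 -0.269] F [ 2.12 -0.5   3.18] gap -0.1
time_s: 4.08
tool_pos: [602.3, -168.9, 114.2]
ee_rot: [[0.911, 0.412, 0.0], [0.412, -0.911, -0.0], [0.0, 0.0, -1.0]]
contact_force: [2.5, -0.9, 3.2]
finger_gap: -0.3
finger_force: 1.6
t 4.08 tcp [ 602.3 -168.9  114.2] units [ 0.004  0.004 -0.27 ] F [ 2.49 -0.94  3.18] gap -0.3
```

```bash
python3 -m creep '[[[0,0,-0.2],[0,0,0],0],[[0,0,-0.4],[0,0,0],0],[[0,0,-0.2],[0,0,0],0],[[0.1,-0.55,0],[0,0,0],0],[[0.12,-0.65,0],[0,0,0],0],[[0.12,-0.65,0],[0,0,0],0],[[0.1,-0.55,0],[0,0,0],0],[[0.1,-0.55,0],[0,0,0],0],[[0,0,0],[0,0,0],0],[[0,0,0],[0,0,0],0]]'; python3 w.py pm
```

```text
time_s: 5.32
tool_pos: [573.3, -52.5, 146.1]
ee_rot: [[0.911, 0.412, 0.0], [0.412, -0.911, -0.0], [0.0, 0.0, -1.0]]
contact_force: [0.0, -0.2, -0.4]
finger_gap: -0.1
finger_force: 0.0
t 5.33 tcp [573.3 -52.5 146.1] units [0.004 0.002 0.527] F [ 0.01 -0.2  -0.36] gap -0.1
```

```bash
python3 -m creep '[[[0,0,0.2],[0,0,0],0],[[0,0,0.22],[0,0,0],0],[[0,0,0.1],[0,0,0],0],[[0,0,0.1],[0,0,0],0],[[0,0,0.09],[0,0,0],0],[[0,0,0.08],[0,0,0],0],[[0,0,0],[0,0,0],0],[[0,0,0],[0,0,0],0],[[0,0,0],[0,0,0],0]]'; python3 -m creep '[[[0,0,0],[0,0,0],0]]'
```

```text
time_s: 6.45
tool_pos: [573.1, -52.6, 114.7]
ee_rot: [[0.911, 0.412, 0.0], [0.412, -0.911, -0.001], [-0.0, 0.0, -1.0]]
contact_force: [-3.2, -1.5, 5.8]
finger_gap: -0.0
finger_force: 3.1
time_s: 6.58
tool_pos: [573.0, -52.6, 114.7]
ee_rot: [[0.911, 0.412, 0.0], [0.412, -0.911, -0.001], [-0.0, 0.0, -1.0]]
contact_force: [-4.3, -1.2, 6.1]
finger_gap: -0.3
finger_force: 3.1
```

```bash
python3 -m creep '[[[0,0,-0.2],[0,0,0],0],[[0,0,-0.4],[0,0,0],0],[[0,0,-0.2],[0,0,0],0],[[0.1,-0.55,0],[0,0,0],0],[[0.13,-0.65,0],[0,0,0],0],[[0.13,-0.65,0],[0,0,0],0],[[0.1,-0.55,0],[0,0,0],0],[[0.1,-0.55,0],[0,0,0],0],[[0,0,0],[0,0,0],0],[[0,0,0],[0,0,0],0]]'; python3 w.py pl; python3 -m creep '[[[0,0,0.2],[0,0,0],0],[[0,0,0.22],[0,0,0],0],[[0,0,0.1],[0,0,0],0],[[0,0,0.1],[0,0,0],0],[[0,0,0.09],[0,0,0],0],[[0,0,0.08],[0,0,0],0],[[0,0,0],[0,0,0],0],[[0,0,0],[0,0,0],0],[[0,0,0],[0,0,0],0]]'; python3 -m creep '[[[0,0,0],[0,0,0],0]]'
```

```text
time_s: 7.82
tool_pos: [544.8, 64.5, 146.3]
ee_rot: [[0.911, 0.413, -0.0], [0.413, -0.911, -0.0], [-0.0, -0.0, -1.0]]
contact_force: [-0.4, -0.4, 0.2]
finger_gap: 0.2
finger_force: 0.0
t 7.83 tcp [544.8  64.5 146.3] units [-0.     0.013  0.532] F [-0.38 -0.43  0.15] gap 0.2
time_s: 8.95
tool_pos: [544.8, 64.1, 115.4]
ee_rot: [[0.911, 0.412, 0.0], [0.412, -0.911, -0.001], [-0.0, 0.001, -1.0]]
contact_force: [-5.6, -2.8, 11.5]
finger_gap: -0.1
finger_force: 5.5
time_s: 9.07
tool_pos: [544.8, 64.1, 115.4]
ee_rot: [[0.911, 0.412, 0.0], [0.412, -0.911, -0.001], [0.0, 0.001, -1.0]]
contact_force: [-5.1, -2.3, 11.4]
finger_gap: 0.2
finger_force: 5.5
```

Pressed at 9.6–10.8 mm, the pads need: right 3.2 N, middle 6 N, left 11.5 N. The right one is the softest, so I'll go to its tag.

```bash
python3 -m creep '[[[0,0,-0.2],[0,0,0],0],[[0,0,-0.5],[0,0,0],0],[[0,0,-0.2],[0,0,0],0],[[-0.37,0.51,0],[0,0,0],0],[[-0.4,0.8,0],[0,0,0],0],[[-0.5,0.9,0],[0,0,0],0],[[-0.5,0.9,0],[0,0,0],0],[[-0.5,0.9,0],[0,0,0],0],[[-0.5,0.9,0],[0,0,0],0],[[-0.4,0.6,0],[0,0,0],0],[[0,0,0],[0,0,0],0],[[0,0,0],[0,0,0],0]]'; python3 w.py tr
python3 - <<'E'
from rig import vision
import cv2
a=vision.capture("wrist")["frame"];b=vision.capture("scene")["frame"][110:250,220:400]
cv2.imwrite("pics/c2.png",cv2.hconcat([cv2.resize(b,(480,373),interpolation=2),cv2.copyMakeBorder(cv2.resize(a,(320,200)),0,173,0,0,0)])[:,:,::-1])
E
```

```text
time_s: 10.58
tool_pos: [520.2, -188.3, 150.6]
ee_rot: [[0.911, 0.412, -0.0], [0.412, -0.911, 0.0], [-0.0, -0.0, -1.0]]
contact_force: [-0.2, 0.4, -0.4]
finger_gap: 0.2
finger_force: 0.0
t 10.57 tcp [ 520.2 -188.3  150.6] units [-0.012  0.014  1.016] F [-0.21  0.44 -0.4 ] gap 0.2
```

View pics/c2.png

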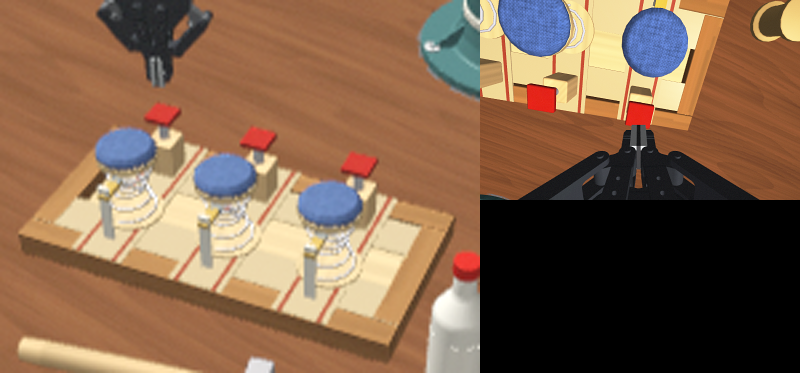

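The tips at (158,80) line up over the right tag at (163,113). Pushing it down.

```bash
python3 -m creep '[[[0,0,0.3],[0,0,0],0],[[0,0,0.5],[0,0,0],0],[[0,0,0.2],[0,0,0],0],[[0,0,0.15],[0,0,0],0],[[0,0,0.15],[0,0,0],0],[[0,0,0.1],[0,0,0],0],[[0,0,0.05],[0,0,0],0],[[0,0,0.05],[0,0,0],0],[[0,0,0],[0,0,0],0],[[0,0,0],[0,0,0],0]]'; python3 -m creep '[[[0,0,0.03],[0,0,0],0],[[0,0,0.02],[0,0,0],0],[[0,0,0],[0,0,0],0],[[0,0,0],[0,0,0],0]]'
```

```text
time_s: 11.92
tool_pos: [520.3, -188.9, 90.9]
ee_rot: [[0.911, 0.412, -0.0], [0.412, -0.911, -0.0], [-0.0, 0.0, -1.0]]
contact_force: [0.4, 0.8, -0.2]
finger_gap: -0.1
finger_force: 0.0
time_s: 12.42
tool_pos: [520.4, -189.0, 89.9]
ee_rot: [[0.911, 0.412, 0.001], [0.412, -0.911, -0.001], [0.0, 0.001, -1.0]]
contact_force: [-4.5, 1.8, 16.1]
finger_gap: 0.1
finger_force: 8.3
```

```bash
python3 -m creep '[[[0,0,0.01],[0,0,0],0],[[0,0,0],[0,0,0],0],[[0,0,-0.2],[0,0,0],0],[[0,0,-0.5],[0,0,0],0],[[0,0,-0.8],[0,0,0],0],[[-0.3,0,-0.8],[0,0,0],0],[[-0.8,0,-0.3],[0,0,0],0],[[-0.8,0,0],[0,0,0],0],[[-0.8,0,0],[0,0,0],0],[[-0.4,0,0],[0,0,0],0],[[0,0,0],[0,0,0],0]]'
python3 - <<'E'
from rig import vision
import cv2
b=vision.capture("scene")["frame"][110:270,220:440]
cv2.imwrite("pics/c3.png",cv2.resize(b,(792,576),interpolation=2)[:,:,::-1])
E
```

```text
time_s: 13.8
tool_pos: [407.0, -240.2, 192.7]
ee_rot: [[0.912, 0.411, 0.0], [0.411, -0.912, -0.0], [0.0, 0.0, -1.0]]
contact_force: [0.3, -0.0, 0.5]
finger_gap: 0.2
finger_force: 0.0
```

View pics/c3.png

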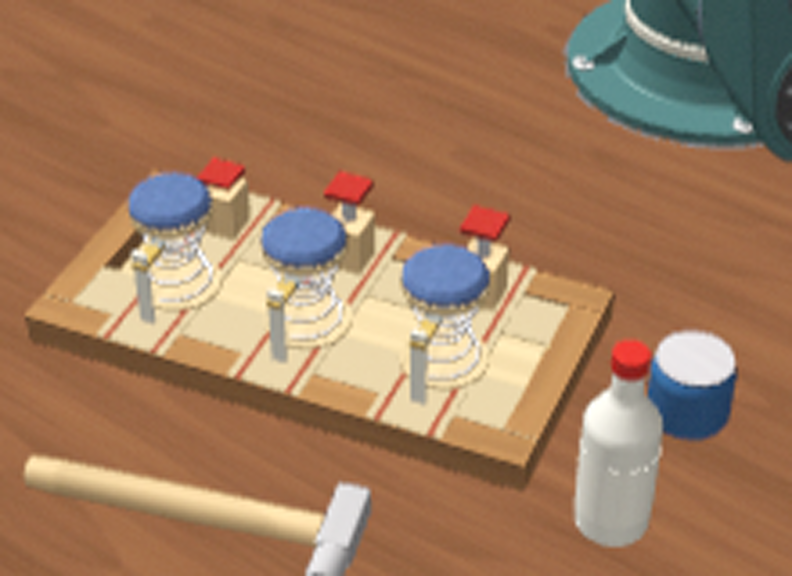

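The right tag at (222,172) sits down on its block. The other two tags, at (348,187) and (485,222), are up, and the bystanders haven't moved.

```bash
python3 -c "from rig import job_done;print(job_done())"
```

```text
the job is handed in; nothing more can be done
None
```

I pressed all three pads about 10 mm (right about 3 N, middle about 6 N, left about 11.5 N), pushed the softest one's tag, the right, fully down, left the other two tags up, and handed the job in at about 14 s.

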